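# File the training cards and hold the clip open over the tall one

### The arm

A 6-joint arm with a two-finger parallel gripper is mounted at the origin on the work surface. World frame = base frame: x ahead of the robot, y to its left, z up, the work surface at z = 0. Lengths are in mm, angles in rad, forces in N, time in s.
With the tool pointing down it reaches from about 250 to 725 mm from the base axis. Payload 9.7 kg.
Tool frame: the origin (TCP) lies midway between the tips of the shut fingers; the grasp point (between the pads) lies 19 mm behind it; z points along the fingers, y is the line along which they close (so a half turn about z gives the same grasp; the last joint's range is limited). The gripper opens to 85 mm and grips with 20 to 120 N. Pads are 22 mm wide; open, the fingers measure 114 mm over their backs; the gripper's body (76 mm by 85 mm) begins 54 mm behind the grasp point. The pads swing forward as they close: fully open they stand 13 mm farther back than shut.
Start: joints at [0, 0.087, 0.176, 1.66, 0, 1.571], TCP at [549.997, -0, 231.284] pointing down, gripper open.
Joint ranges: [-3.13, 3.13], [-0.85, 1.81], [-1.15, 1.24], [-2.2, 2.28], [-1.44, 1.52], [-3.14, 3.14]. Speed limits (rad/s): [2.22, 2.22, 2.57, 3.14, 3.14, 3.14].

### API

Orientations are given as a unit quaternion [w, x, y, z].
In Python, from rig import arm gives the robot as it stands. The module is installed in compiled form; this text tells all that it offers.
- The arm moves only by the tool send_rows, never from a script. Its argument "series" is a list of rows, each a list of 7 numbers: the shift along the tool's x, y, z in cm, then the turn, a rotation vector about the tool's x, y, z in rad, then the opening, from 0 (shut) to 1 (fully open). A call has 1 to 20 rows; each row is the pose to reach, as a shift and turn from the pose commanded when the call began, along the tool's axes at that moment; what a row does not reach only later rows make up. A row lasts 1/8 s, in which the tool goes at most 62.5 mm and 10.7 degrees, less where a joint would pass 70% of its speed; a pose out of reach is approached as far as the arm can. A call with a gripper value outside its range is refused whole. The fingers move at their own pace and stop on an object; "newtons" is the grip in N (left out, the last holds). Time passes only in rows, so rows that repeat a pose let the fingers close. It gives the time, the measured TCP pose, the force, the opening and the grip force at its end, in the units of the state.
- arm.observe(): the state, without advancing time (a new reading comes with each control period).
- arm.read_camera(name): name is "scene" or "side" or "wrist"; returns a dict with "pixels" (420x560x3 uint8, red, green, blue), "K" (3x3 intrinsics, pixels), "R" (3x3) and "t" (3): a world point X has camera coordinates R X + t. Camera axes: x right, y down, z forward; pixel columns grow to the right and rows downward; lengths in mm; the calibration is good to about 2 mm. A picture is of the moment at which its call begins. There is no depth.
- arm.job_done(): hands the job in; it is judged then, once.
The state is a dict: "time_s": time; "qpos": joint angles; "qd": joint speeds; "joint_efforts": joint torques, N m; "ee_pos": TCP position; "eef_rot": TCP orientation; "wrist_force": force on the tool from outside, world axes, zero at the start; "wrist_torque": the same for the moment, N m; "width": finger opening in mm; "grasp_force": force on a finger pad.
Only numpy, scipy, OpenCV 4.12 (cv2) and the standard library are available. Lean on these libraries where they do the work, as an engineer would, in place of code of your own. Each camera call takes 0.05 s, during which the arm holds its last target. There are 200 camera calls.

### The job

File the two training cards in the three-slot rack, counting slots from the end with the steel knob: first the low card into the first slot, then the tall card into the second, each let go standing fully down in its slot and about centred along it. Then take the spring clip from the key tray by its tails, squeeze it wide open and hold it gaping over the middle of the tall card's top edge, one jaw well down either side (about 2 cm) and the clip clear of the card, so that I can slip a note in; finish still holding it like that, and leave everything else on the shelf where it is.

Things in the scene. Friction and masses are not known exactly. Their poses are not given: they have to be found in the camera images.
- low_card: upright plywood card, 70 mm wide (its x axis), 8 mm thick (its y axis), 80 mm high (z up); paper sheets on both faces. Origin: centre of its bottom edge. It starts standing in its own single stand and is the lower of the two cards (mass about 40 g).
- low_card_top (a point): centre of the low card's top edge
- tall_card: upright plywood card, 70 mm wide (its x axis), 8 mm thick (its y axis), 115 mm high (z up); paper sheets on both faces. Origin: centre of its bottom edge. It starts standing in its own single stand and is the higher of the two cards (mass about 55 g).
- tall_card_top (a point): centre of the tall card's top edge
- low_stand: fixed wooden block, 90 (x) x 52 (y) x 45 mm high, one 11 mm wide slot along its x, open at both ends, slot floor 15 mm above the table; holds the low card at the start. Origin: centre of underside. Either stand may be the nearer one.
- tall_stand: the same block, holding the tall card at the start. Origin: centre of underside.
- rack: fixed wooden rack, 90 mm deep (x), 45 mm high, 210 mm long (y, -90 to +120 mm of its origin), three slots along its x, 60 mm apart, open at both ends, 11 mm wide, floor 15 mm above the table, mouths flared to 19 mm over the top 8 mm. Slots are counted from the end with a steel knob (20 mm wide, top 63 mm up, y = +102 mm). Origin: underside, below the middle slot.
- rack_slot1 (a point): first slot, nearest the knob: centre of its floor (axes as the rack)
- rack_slot2 (a point): second (middle) slot: centre of its floor (axes as the rack)
- key_tray: fixed steel tray, 150 (x) x 130 (y) x 18 mm high, 3 mm floor; the clip stands in it beside a small brass padlock. Origin: centre of underside.
- clip: steel spring clip (80 g) standing on its shut jaws, two squeeze tails splayed up in a V. At rest 44 (x) x 22 mm (y) at the jaws, 96 mm high; tail ends 53 mm over their outsides (along y), 32 mm wide (x). Origin: centre under the shut jaws, midway between the tails; x along the pivot. This body is the -y jaw with its tail; the halves are mirror images. To open: squeeze the tails along y from above.
- clip_tip_a (a point): inner lower edge of the jaw of the clip's -y half, mid-width
- clip_tip_b (a point): inner lower edge of the jaw of the clip's +y half, mid-width; meets clip_tip_a when shut
- clip_pivot (a point): middle of the clip's pivot, 50 mm above the shut jaws' underside. Fully squeezed, the tails are parallel, 24 mm over their outsides, and reach 50 mm above the pivot; each half has turned 0.3 rad, the jaw tips hang 48 mm below the pivot, 30 mm apart. Squeezed to the stop in the tray with the gripping point 86 mm above its origin, the tips then hang about 89 mm below that point.
- clip_jaw (a joint): angle between the clip halves: 0 shut, 0.6 rad fully gaping (a stop, which bears any excess grip). A spring pulls it shut: at the tail ends about 3 N to start opening, 8 N fully open.
- padlock: small brass padlock lying in the key tray, body 36 x 30 x 18 mm, with a shackle (37 mm along x overall), bystander
- shaker: green shaker cup, 92 mm wide, 172 mm high, bystander at the left
- torch: aluminium pocket torch lying down, 120 mm long, 30 mm thick, bystander near the robot
- grip_chalk: cardboard box of chalk, 55 x 55 x 35 mm, bystander near the robot
- lamp_switch (a joint): small chrome toggle switch at the left, 0 as it starts, up to 0.8 rad flipped; leave alone
Things that resemble listed ones, but are neither listed nor needed, are in the scene too. What is shaped like the clip but green is not meant. What is shaped like the low_card but red is not meant.

How it is judged (in metres and radians):
On the way, in this order (a step that is already met when the one before it is completed fails the run):
1. low card stands in the first slot, let go (x of low_card in the frame of rack_slot1 between -0.015 and 0.015 m and y of low_card in the frame of rack_slot1 between -0.006 and 0.006 m and z of low_card in the frame of rack_slot1 below 0.006 m and angle between low_card's own z axis and vertical below 0.22 rad and angle between the y axis of low_card and the y axis of rack, either way round below 0.2 rad and contact force between the fingers and low_card below 0.2 N), for 0.2 s.
2. tall card stands in the second slot, let go, the low card still in the first (all of step 1 and x of tall_card in the frame of rack_slot2 between -0.015 and 0.015 m and y of tall_card in the frame of rack_slot2 between -0.006 and 0.006 m and z of tall_card in the frame of rack_slot2 below 0.006 m and angle between tall_card's own z axis and vertical below 0.22 rad and angle between the y axis of tall_card and the y axis of rack, either way round below 0.2 rad and contact force between the fingers and tall_card below 0.2 N), for 0.2 s.
At the end, for the whole second after the job is handed in: Still holding: cards seated in slots 1 and 2 (6 mm height and across, 15 mm along, tilt 0.22 rad), untouched by fingers; clip gripped over 2 N, open over 0.35 rad, still, a tip over 7 mm each side of the tall card, 10 mm below its top, within 25 mm of its middle, card load under 1 N, off the rack (all of step 2 and ((y of clip_tip_a in the frame of tall_card below -0.007 m and y of clip_tip_b in the frame of tall_card above 0.007 m) or (y of clip_tip_b in the frame of tall_card below -0.007 m and y of clip_tip_a in the frame of tall_card above 0.007 m)) and z of each of clip_tip_a, clip_tip_b in the frame of tall_card below 0.105 m and x of clip_tip_a in the frame of tall_card between -0.025 and 0.025 m and x of clip_tip_b in the frame of tall_card between -0.025 and 0.025 m and value of joint clip_jaw above 0.35 rad and contact force between the fingers and clip above 2 N and contact force between clip and tall_card below 1 N and contact force between clip and rack below 0.5 N and height (world z) of clip_pivot above 0.13 m and linear speed of clip below 0.03 m/s); the arm keeps its last pose, push and grip.
It fails at once if a bystander (padlock, shaker, torch, chalk box) is pushed more than 30 mm from its place (distance of any of padlock, shaker, torch, grip_chalk from where it was at the start of the episode above 0.03 m).
It fails at once if the lamp switch is flipped (value of joint lamp_switch above 0.3 rad).
It also fails if it takes over 72 s, if anything falls off the work surface, if the arm or the gripper's body presses on something with over 40 N, if the wrist force passes 120 N, or if a joint passes its speed limit or range.

## Working session

There is one attempt and no reset: what is moved stays moved. The work goes in short steps, Python scripts to look and compute and a tool call to move; the robot and the scene stay as the last step left them, time stands still between calls to the robot, and variables do not carry over. Pictures are saved under pics/ and viewed, at most 10 in all, crops included, and the job is handed in when it is done.

Besides the shell and the picture viewer there is one more tool, called after "Request:" as name(argument=value, ...) on one line, values as JSON. send_rows: Moves the arm, as the interface text tells. Its arguments: {"type":"object","properties":{"series":{"type":"array"},"newtons":{"type":"number"}},"required":["series"]}

```bash
mkdir -p pics; cat > h.py <<'E'
import numpy as np, cv2
from rig import arm
def shot(n,f):
    c=arm.read_camera(n); c={k:np.array(v) for k,v in c.items()}
    cv2.imwrite('pics/'+f+'.png',c['pixels'][:,:,::-1]); np.savez('pics/'+f+'.npz',**c); return c
def load(f): return dict(np.load('pics/'+f+'.npz'))
def ray(c,u,v):
    d=c['R'].T@np.linalg.inv(c['K'])@np.array([u,v,1.]); return -c['R'].T@c['t'],d/np.linalg.norm(d)
def onz(c,u,v,z):
    o,d=ray(c,u,v); return o+d*(z-o[2])/d[2]
def tri(obs):
    A=np.zeros((3,3));b=np.zeros(3)
    for c,u,v in obs:
        o,d=ray(c,u,v);P=np.eye(3)-np.outer(d,d);A+=P;b+=P@o
    x=np.linalg.solve(A,b); return x,[float(np.linalg.norm((np.eye(3)-np.outer(*(2*[ray(c,u,v)[1]])))@(x-ray(c,u,v)[0]))) for c,u,v in obs]
def proj(c,X):
    p=c['K']@(c['R']@np.array(X,float)+c['t']); return p[:2]/p[2]
E
python3 - <<'E'
from h import *
for n in ['scene','side','wrist']:
    c=shot(n,n+'0'); print(n,(-c['R'].T@c['t']).round(),c['R'].round(2).tolist(),c['K'][0,0])
a=cv2.imread('pics/scene0.png');b=cv2.imread('pics/side0.png')
print(arm.observe())
E
```

```text
scene [1450.  216. 1073.] [[-0.1, 0.99, 0.01], [0.69, 0.08, -0.72], [-0.71, -0.07, -0.7]] 458.2941293182149
side [ 264. -821.  800.] [[0.98, -0.22, 0.0], [-0.13, -0.57, -0.81], [0.18, 0.79, -0.58]] 456.703954210636
wrist [550.  85. 373.] [[1.0, -0.0, -0.0], [-0.0, -0.94, 0.33], [-0.0, -0.33, -0.94]] 344.4127061658701
{'time_s': 0.15, 'qpos': array([3.59680320e-05, 8.73275759e-02, 1.75320247e-01, 1.65982110e+00,
       1.57871312e-05, 1.57078527e+00]), 'qd': array([ 0.00097806, -0.00191548,  0.0021662 , -0.00064999, -0.00065091,
        0.00097015]), 'joint_efforts': array([-3.04631758e-03, -5.20762289e+01,  4.65044117e+01,  1.38444663e-02,
       -2.16874664e-04, -1.82086734e-05]), 'ee_pos': array([5.49817020e+02, 2.42751686e-02, 2.30751428e+02]), 'eef_rot': array([-3.70480154e-04,  7.07090065e-01,  7.07123309e-01, -3.59326059e-04]), 'wrist_force': array([ 0.18922333, -0.01547662,  0.75311428]), 'wrist_torque': array([-0.00670666, -0.00096173, -0.00115132]), 'grasp_force': 0.0, 'width': 85.24861686958053}
```

View pics/scene0.png

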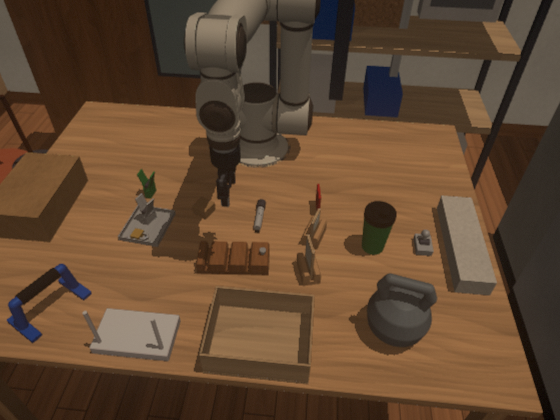

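View pics/side0.png

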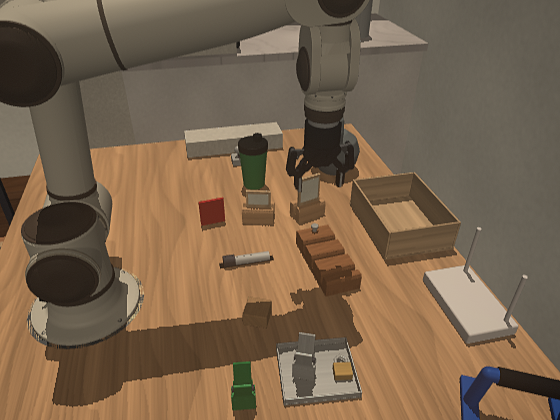

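View pics/wrist0.png

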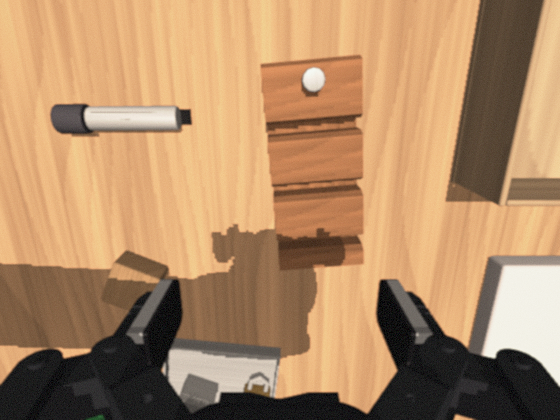

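The scene view shows the rack around (235,257), with the knob at (263,252). The cards are near (313,225) and (310,262), and the tray is near (147,222) with the clip at (143,208). The green clip at (148,183) and the red card at (318,195) are decoys. In the wrist view the knob is at (314,79).

```bash
python3 - <<'E'
from h import *
s=load('scene0');d=load('side0');w=load('wrist0')
print('knob',tri([(s,263,251),(d,314,227),(w,314,79)]))
print('low card top',tri([(s,318,212),(d,259,191)]));print('tall top',tri([(s,312,241),(d,310,176)]))
print('clip top',tri([(s,141,198),(d,306,335)]))
print('pad',tri([(s,139,233),(d,343,368)]))
for n,(u,v) in dict(a=(262,66),b=(361,57),c=(362,240),dd=(280,250),e=(280,270),f=(362,262)).items(): print(n,onz(w,u,v,45).round(1))
a=cv2.imread('pics/scene0.png')[170:290,110:350];b=cv2.imread('pics/side0.png')[160:410,190:370]
A=cv2.resize(a,(800,400),interpolation=3)
m=np.zeros((600,800,3),np.uint8)
m[:240,:480]=cv2.resize(a,(480,240),interpolation=3)
m[240:600,:480]=cv2.resize(a[0:80,90:210][:, :],(480,320),interpolation=3)[:320].copy() if 0 else 0
m[:440,480:]=cv2.resize(b,(320,444),interpolation=3)[:440]
m[240:600,:480]=cv2.resize(cv2.imread('pics/side0.png')[160:250,230:350],(480,360),interpolation=3)
cv2.imwrite('pics/m1.png',m)
E
```

```text
knob (array([578.44267427,  94.99790552,  53.58748267]), [0.11064638055979942, 1.6070538011543065, 1.6041698877016528])
low card top (array([451.89621043, 243.24324745,  97.87763099]), [7.668783568871551, 7.668783568871741])
tall top (array([598.61505631, 231.91273531, 131.50733832]), [4.1800334731183435, 4.180033473118186])
clip top (array([ 448.21421217, -295.34250932,  110.7999028 ]), [7.564961330427436, 7.564961330427471])
pad (array([ 517.1413377 , -306.92755985,   14.97875649]), [2.202614280633453, 2.202614280633537])
a [534.6 105.5  45. ]
b [621.2 112.6  45. ]
c [635.6 -61.7  45. ]
dd [550.4 -73.1  45. ]
e [550.4 -96.8  45. ]
f [637.6 -87.2  45. ]
```

View pics/m1.png

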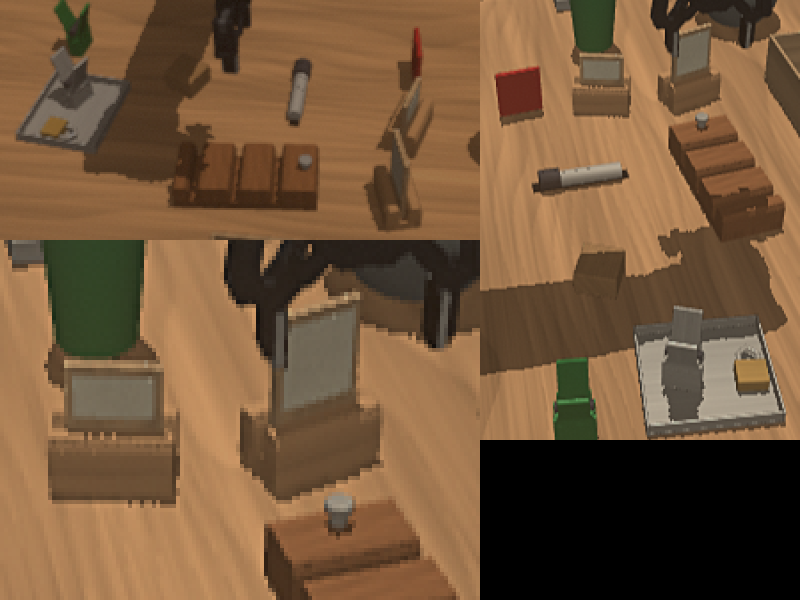

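Request:
send_rows(series=[[0,0,-10,0,0,-0.2,1],[23.5,-20,-10,0,0,-1.571,1],[23.5,-20,-10,0,0,-1.571,1],[23.5,-20,-10,0,0,-1.571,1],[23.5,-20,-10,0,0,-1.571,1],[23.5,-20,-10,0,0,-1.571,1],[23.5,-20,-10,0,0,-1.571,1],[23.5,-20,-10,0,0,-1.571,1],[23.5,-20,-10,0,0,-1.571,1],[23.5,-20,-10,0,0,-1.571,1],[23.5,-20,-10,0,0,-1.571,1],[23.5,-20,-10,0,0,-1.571,1]])

```text
time_s: 1.65
ee_pos: [350.0, 234.9, 331.2]
eef_rot: [-0.0, 0.0, 1.0, -0.0]
wrist_force: [-0.0, 0.7, -0.4]
width: 84.7
grasp_force: 0.0
```

```bash
python3 - <<'E'
from h import *
shot('wrist','w1'); o=arm.observe(); print(o['time_s'],o['ee_pos'],o['eef_rot'],o['qpos'])
E
```

```text
1.7 [350.02237715 234.92921564 331.26214357] [-4.41815848e-05  3.51826254e-04  9.99999937e-01 -1.34556858e-05] [ 5.91104865e-01 -1.53635767e-01  1.41434239e-01  1.86595469e+00
  2.69288085e-05  5.91808516e-01]
```

View pics/w1.png

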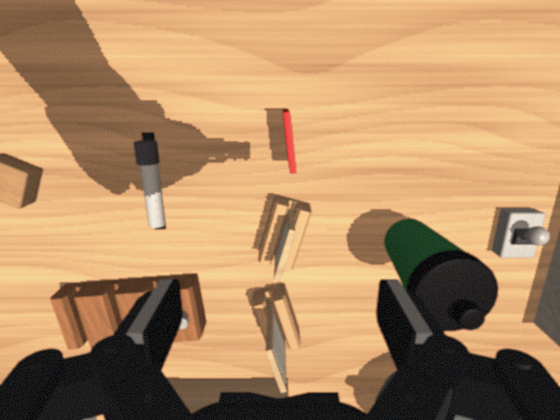

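Wrist view: the low card and its stand are at (285,235), the tall card and stand at (278,335), the rack at bottom left, the red decoy at (290,140), and the shaker at (440,275). I'll take a second, shifted view next.

Request:
send_rows(series=[[-6,-5,0,0,0,0,1],[-13,-8.5,0,0,0,0,1],[-13,-8.5,0,0,0,0,1],[-13,-8.5,0,0,0,0,1],[-13,-8.5,0,0,0,0,1]])

```text
time_s: 2.33
ee_pos: [479.6, 150.1, 331.3]
eef_rot: [-0.0, 0.0, 1.0, 0.0]
wrist_force: [0.4, 0.5, -0.7]
width: 85.6
grasp_force: 0.0
```

```bash
python3 - <<'E'
from h import *
c=shot('wrist','w2'); o=arm.observe(); print(o['time_s'],o['ee_pos'],o['eef_rot'],o['qpos'])
c1=load('w1')
m=np.zeros((600,800,3),np.uint8)
i=c['pixels'][:,:,::-1]; j=c1['pixels'][:,:,::-1]
m[:]=cv2.resize(i[:300,:400],(800,600),interpolation=3)
cv2.imwrite('pics/m2.png',m)
m=np.zeros((600,800,3),np.uint8)
m[:,:400]=cv2.resize(j[185:395,230:330],(400,600)[:2] and (286,600),interpolation=3).shape and cv2.resize(j[185:385,220:353],(400,600),interpolation=3)
m[:,400:]=cv2.resize(i[60:260,250:383],(400,600),interpolation=3)
cv2.imwrite('pics/m3.png',m)
E
```

```text
2.375 [479.38846128 150.39688665 331.56118363] [ 4.53209618e-05 -2.55765314e-04  9.99999961e-01  1.06623266e-04] [3.03901845e-01 3.53090826e-02 3.21364708e-01 1.85670170e+00
 1.76389000e-04 3.03390328e-01]
```

View pics/w2.png

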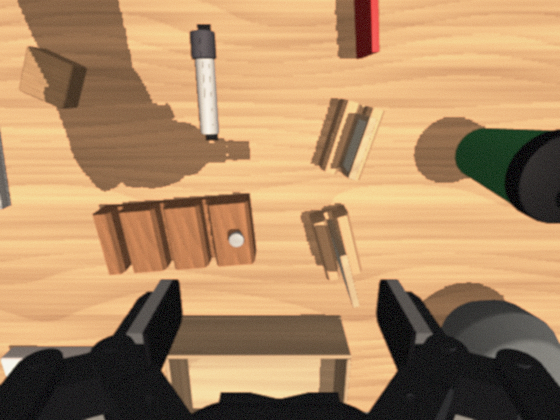

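This clear view shows the low card's top edge running about (382,108)-(357,178), the tall card's top about (340,255)-(355,303), the rack at x 95-255, y 195-272, and the knob at (236,240).

View pics/m3.png

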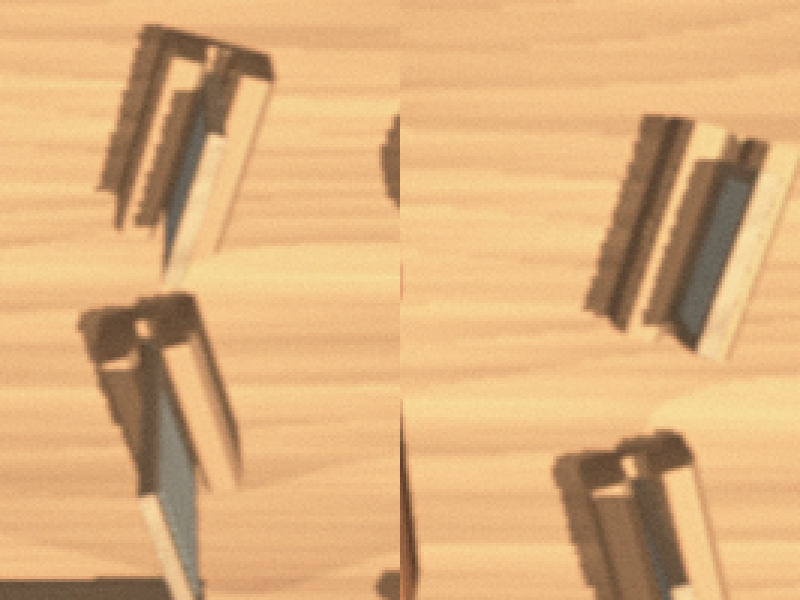

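Request:
send_rows(series=[[0,-6,0,0,0,0,1],[1,-20,0,0,0,0,1],[1,-35,0,0,0,0,1],[1,-35,0,0,0,0,1],[1,-35,0,0,0,0,1],[1,-35,0,0,0,0,1],[1,-35,0,0,0,0,1],[1,-35,0,0,0,0,1],[1,-35,0,0,0,0,1]])

```text
time_s: 3.5
ee_pos: [470.2, -198.6, 331.8]
eef_rot: [0.0, -0.001, 1.0, -0.0]
wrist_force: [0.0, -0.6, 0.6]
width: 85.4
grasp_force: 0.0
```

```bash
python3 - <<'E'
from h import *
c=shot('wrist','w3')
E
```

Request:
send_rows(series=[[3,-6,0,0,0,0,1],[6,-12,0,0,0,0,1],[6,-12,0,0,0,0,1],[6,-12,0,0,0,0,1],[6,-12,0,0,0,0,1]])

```text
time_s: 4.18
ee_pos: [410.8, -318.8, 331.5]
eef_rot: [0.0, -0.001, 1.0, 0.0]
wrist_force: [0.1, 0.5, 0.2]
width: 84.9
grasp_force: 0.0
```

```bash
python3 - <<'E'
from h import *
c=shot('wrist','w4'); o=arm.observe(); print(o['time_s'],o['ee_pos'],o['eef_rot'])
s=load('scene0');d=load('side0');c3=load('w3')
p3=proj(c3,[448,-295,60]).astype(int);p4=proj(c,[448,-295,60]).astype(int);print(p3,p4)
f=lambda c:c['pixels'][:,:,::-1]
def crop(c,x0,y0,w,h,k):
    x0=max(0,min(560-w,x0));y0=max(0,min(420-h,y0));print('crop',x0,y0,k); return cv2.resize(f(c)[y0:y0+h,x0:x0+w],(w*k,h*k),interpolation=3)
m=np.zeros((600,800,3),np.uint8)
m[:360,:400]=crop(c3,p3[0]-50,p3[1]-45,100,90,4)
m[:360,400:]=crop(c,p4[0]-50,p4[1]-45,100,90,4)
m[360:,:240]=crop(load('w1'),250,330,60,60,4)
m[360:,240:480]=crop(load('w2'),310,245,60,60,4)
m[360:,480:800]=crop(load('w2'),92,190,160,120,2)
cv2.imwrite('pics/m4.png',m)
E
```

```text
4.225 [ 410.8342361  -318.74593761  331.4833081 ] [ 1.60001409e-04 -1.07809793e-03  9.99999406e-01 -2.97008649e-06]
[198 145] [297 193]
crop 148 100 4
crop 247 148 4
crop 250 330 4
crop 310 245 4
crop 92 190 2
```

View pics/m4.png

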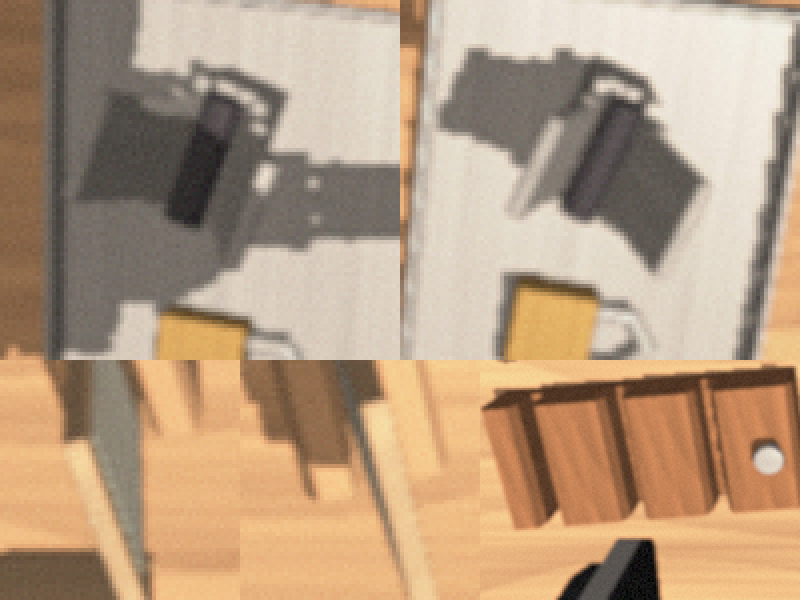

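The mosaic shows the clip's pivot bar and both tail tops in each view, the tall card's top strip, and the three slots between the four blocks of the rack. Next come the measurements.

```bash
cat > meas.py <<'E'
from h import *
w0,w1,w2,w3,w4=[load(k) for k in ['wrist0','w1','w2','w3','w4']]
def yaw(a,b): d=b-a; return np.arctan2(d[1],d[0])
f,_=tri([(w1,292,230.3),(w2,372,119.7)]);n,e=tri([(w1,277.7,279.7),(w2,353,178)])
print('low',f.round(1),n.round(1),e,(f+n)/2,'L',np.linalg.norm(n-f),'yaw',yaw(f,n))
f,e=tri([(w1,269,350.25),(w2,343.25,255.5)]);n,e2=tri([(w1,284,389),(w2,355,303)])
print('tall',f.round(1),n.round(1),e,e2,(f+n)/2,'L',np.linalg.norm(n-f),'yaw',yaw(f,n))
f,e=tri([(w4,287,176.75),(w3,175,123.75)]);n,e2=tri([(w4,275,201.75),(w3,167.5,149.5)])
print('ltail',f.round(1),n.round(1),e,e2,np.linalg.norm(n-f),yaw(f,n))
f,e=tri([(w4,302.5,173),(w3,204.25,122.5)]);n,e2=tri([(w4,292,201.25),(w3,193.75,155.5)])
print('pivot',f.round(1),n.round(1),e,e2,(f+n)/2,np.linalg.norm(n-f),yaw(f,n))
f=onz(w4,323.75,193.5,96);n=onz(w4,310.75,215.5,96);print('rtail',f,n,yaw(f,n))
for nm,c in (('w0',w0),('w2',w2)):
    h=cv2.cvtColor(c['pixels'],cv2.COLOR_RGB2HSV); m=((h[...,0]<14)&(h[...,1]>110)&(h[...,2]>95)).astype(np.uint8)
    q=[]
    for k in cv2.findContours(m,0,1)[0]:
        if cv2.contourArea(k)<300: continue
        P=np.array([onz(c,*p[0],45)[:2] for p in k],np.float32); r=cv2.minAreaRect(P); q.append(r)
        print(nm,cv2.boundingRect(k),[np.round(x,1) for x in r])
E
python3 meas.py
```

```text
low [424.3 250.9  89.4] [487.2 233.3  97.4] [0.03649693843412207, 0.03649693843414987] [455.7734101  242.08682655  93.41369265] L 65.77424745065828 yaw -0.27368267107893135
tall [568.6 222.1 127.6] [632.2 240.5 125.5] [0.25696895209161097, 0.2569689520916774] [0.7376120464688151, 0.7376120464687059] [600.38129594 231.27483081 126.56639306] L 66.30574369788206 yaw 0.2816785161041489
ltail [ 418.4 -309.8   94.3] [ 448.  -322.8   90.1] [0.7142565035294188, 0.7142565035294971] [0.753781892115424, 0.7537818921153142] 32.60839291863996 -0.41554558794240426
pivot [ 422.6 -288.5   50.2] [ 459.7 -302.1   55.3] [1.153167414412634, 1.1531674144126298] [0.5708855867873572, 0.5708855867873316] [ 441.1391858  -295.27911128   52.77385063] 39.923181132448825 -0.35193208403230414
rtail [ 436.94446987 -267.38731615   96.        ] [ 463.69265499 -281.41325451   96.        ] -0.4829527788031494
w0 (260, 54, 105, 228) [array([580.3,   1.3]), array([103.6, 221.9]), np.float64(4.2)]
w2 (92, 199, 165, 76) [array([580.7,  11.8]), array([100.1, 212.9]), np.float64(4.7)]
w2 (337, 0, 44, 60) [array([331.1, 240.8]), array([48.7, 58.9]), np.float64(89.9)]
```

```bash
cat > rk.py <<'E'
from h import *
for nm in ('wrist0','w2'):
  c=load(nm);h=cv2.cvtColor(c['pixels'],cv2.COLOR_RGB2HSV).astype(int); base=(h[...,0]<15)&(h[...,1]>100)
  reg=base.copy(); x=np.zeros_like(reg); 
  if nm=='wrist0': x[50:285,255:370]=1
  else: x[190:280,85:260]=1
  print(nm,np.percentile(h[...,2][base&x],[10,30,50,70,90]))
  for t in (110,125,140,150):
    m=(base&x&(h[...,2]>t)).astype(np.uint8); m=cv2.morphologyEx(m,cv2.MORPH_CLOSE,np.ones((2,2)))
    R=[]
    for k in cv2.findContours(m,0,1)[0]:
        if cv2.contourArea(k)<200: continue
        P=np.array([onz(c,*p[0],45)[:2] for p in k],np.float32); r=cv2.minAreaRect(P); R.append((np.round(r[0],1).tolist(),np.round(r[1],1).tolist(),round(r[2],1)))
    print(t,R)
E
python3 rk.py
```

```text
wrist0 [103. 157. 189. 197. 208.]
110 [([582.7, 1.1], [232.7, 116.6], 89.9)]
125 [([582.7, 1.1], [232.7, 116.6], 89.9)]
140 [([582.2, 1.2], [114.8, 233.2], 0.8)]
150 [([580.7, 1.3], [114.1, 234.0], 2.0)]
w2 [ 90. 152. 190. 198. 207.]
110 [([582.9, 7.6], [112.0, 226.8], 3.8)]
125 [([582.9, 7.6], [112.0, 226.8], 3.8)]
140 [([584.5, 8.0], [106.1, 229.6], 1.5)]
150 [([584.5, 8.0], [106.1, 229.6], 1.5)]
```

```bash
python3 - <<'E'
from h import *
c=load('w2');h=cv2.cvtColor(c['pixels'],cv2.COLOR_RGB2HSV)
for u,v in [(185,235),(145,240),(230,220),(60,250),(280,240),(208,230),(206,250),(163,235),(150,190)]: print(u,v,h[v-1:v+2,u-1:u+2].reshape(-1,3).mean(0).round())
print(h[230,95:262].tolist())
E
```

```text
185 235 [ 12. 144. 204.]
145 240 [ 12. 144. 200.]
230 220 [ 12. 145. 211.]
60 250 [ 16. 111. 242.]
280 240 [ 16. 112. 239.]
208 230 [ 12. 144. 182.]
206 250 [ 12. 144. 126.]
163 235 [ 12. 141.  90.]
150 190 [ 16. 112. 242.]
[[15, 115, 238], [14, 124, 230], [12, 134, 209], [12, 143, 198], [12, 143, 193], [12, 146, 194], [11, 147, 196], [12, 145, 199], [12, 144, 205], [13, 146, 205], [12, 144, 205], [12, 144, 200], [12, 147, 193], [12, 149, 173], [12, 141, 157], [12, 151, 147], [12, 138, 152], [13, 141, 154], [12, 148, 152], [12, 140, 151], [12, 143, 123], [11, 147, 97], [13, 136, 90], [10, 136, 86], [13, 147, 85], [11, 127, 84], [13, 167, 78], [13, 144, 113], [11, 140, 151], [12, 145, 172], [12, 141, 186], [12, 145, 192], [12, 144, 195], [12, 148, 197], [12, 145, 204], [12, 141, 204], [12, 144, 205], [13, 142, 197], [12, 141, 197], [12, 142, 194], [12, 145, 197], [12, 149, 192], [12, 146, 196], [11, 145, 202], [12, 145, 206], [12, 145, 207], [12, 144, 207], [12, 146, 201], [12, 146, 195], [13, 144, 186], [11, 142, 188], [12, 143, 187], [12, 142, 183], [11, 143, 187], [12, 148, 188], [
[... 1083 characters left out ...]
13, 141, 190], [12, 142, 197], [12, 145, 202], [12, 144, 202], [12, 146, 211], [12, 141, 210], [12, 145, 206], [12, 144, 199], [13, 145, 197], [11, 146, 187], [12, 148, 162], [11, 144, 140], [12, 145, 118], [12, 142, 117], [13, 136, 116], [13, 149, 113], [13, 144, 106], [12, 132, 106], [10, 128, 102], [13, 126, 99], [11, 125, 104], [13, 143, 121], [12, 144, 156], [12, 143, 184], [12, 147, 193], [12, 140, 207], [11, 147, 207], [12, 142, 214], [13, 147, 207], [13, 143, 182], [13, 147, 156], [12, 140, 151], [12, 143, 143], [11, 145, 123], [11, 151, 96], [13, 126, 136], [14, 121, 206], [15, 118, 234], [16, 114, 239], [16, 115, 236], [16, 110, 239], [15, 116, 235], [16, 115, 237], [16, 110, 238]]
```

```bash
cat > rk.py <<'E'
from h import *
C={}
for nm,lim in (('wrist0',168),('w2',168)):
  c=load(nm);h=cv2.cvtColor(c['pixels'],cv2.COLOR_RGB2HSV).astype(int)
  m=((h[...,1]>129)&(h[...,2]>lim)&(h[...,0]<15)).astype(np.uint8); m=cv2.morphologyEx(m,cv2.MORPH_OPEN,np.ones((3,3),np.uint8))
  for k in cv2.findContours(m,0,1)[0]:
    if cv2.contourArea(k)<200: continue
    P=np.array([onz(c,*p[0],45)[:2] for p in k],np.float32); r=cv2.minAreaRect(P)
    B=cv2.boxPoints(r); print(nm,cv2.boundingRect(k),np.round(r[0],1),np.round(r[1],1),round(r[2],1))
E
python3 rk.py
```

```text
wrist0 (343, 251, 21, 15) [627.6 -82.4] [21.3 15.8] 4.5
wrist0 (274, 196, 90, 42) [589.7 -36.2] [90.1 41.1] 3.7
wrist0 (268, 134, 95, 50) [584.3  22.9] [89.3 41. ] 4.6
wrist0 (275, 124, 63, 10) [574.5  52.1] [58.   4.7] 4.8
wrist0 (261, 58, 102, 63) [579.3  85.2] [89.9 46.8] 4.9
w2 (94, 215, 26, 60) [593.6 -85. ] [89. 17.] 4.5
w2 (120, 211, 43, 62) [589.6 -36.8] [89.3 41.4] 4.3
w2 (163, 207, 42, 63) [584.8  21.4] [89.5 45. ] 5.2
w2 (210, 203, 42, 63) [579.2  85.4] [89.2 47. ] 4.8
w2 (371, 0, 9, 53) [327.4 257.4] [52.5  8.9] 5.3
```

Request:
send_rows(series=[[-4.6,6,6,0,0,0.1,0.6],[-4.6,56.2,10,0,0,0.274,0.6],[-4.6,56.2,10,0,0,0.274,0.6],[-4.6,56.2,10,0,0,0.274,0.6],[-4.6,56.2,10,0,0,0.274,0.6],[-4.6,56.2,10,0,0,0.274,0.6],[-4.6,56.2,10,0,0,0.274,0.6],[-4.6,56.2,10,0,0,0.274,0.6],[-4.6,56.2,10,0,0,0.274,0.6],[-4.6,56.2,10,0,0,0.274,0.6],[-4.6,56.2,10,0,0,0.274,0.6],[-4.6,56.2,10,0,0,0.274,0.6],[-4.6,56.2,10,0,0,0.274,0.6]])

```text
time_s: 5.85
ee_pos: [456.0, 241.4, 231.7]
eef_rot: [0.0, 0.137, 0.991, 0.0]
wrist_force: [0.2, -0.7, 0.7]
width: 51.2
grasp_force: 0.0
```

```bash
python3 - <<'E'
from h import *
w1=load('w1')
for u,v,z in ((412,290,165),(455,290,172),(386,240,0)): print(onz(w1,u,v,z).round())
o=arm.observe(); print(o['time_s'],o['ee_pos'],o['eef_rot'],o['qpos'].round(2),o['width'])
E
```

```text
[460. 372. 165.]
[456. 412. 172.]
[477. 396.  -0.]
5.85 [455.99157845 241.36853006 231.71651399] [2.60378374e-04 1.36846628e-01 9.90592204e-01 1.33045170e-04] [ 0.49  0.    0.09  1.66 -0.    0.76] 51.173033479208115
```

Request:
send_rows(series=[[0,0,6,0,0,0,0.6],[0,0,12,0,0,0,0.6],[0,0,16.5,0,0,0,0.6],[0,0,16.5,0,0,0,0.6],[0,0,16.5,0,0,0,0],[0,0,16.5,0,0,0,0],[0,0,16.5,0,0,0,0],[0,0,16.5,0,0,0,0],[0,0,16.5,0,0,0,0],[0,0,16.5,0,0,0,0]], newtons=30)

```text
time_s: 7.1
ee_pos: [457.1, 242.4, 68.6]
eef_rot: [0.002, 0.137, 0.991, 0.001]
wrist_force: [0.0, -2.2, 6.9]
width: 7.2
grasp_force: 30.7
```

Request:
send_rows(series=[[0,0,-6,0,0,0,0],[0,0,-12,0,0,0,0],[-4,-3.5,-13,0,0,-0.1,0],[-8,-7,-13,0,0,-0.2,0],[-13,-11,-13,0,0,-0.3,0],[-17.2,-14.8,-13,0,0,-0.357,0],[-17.2,-14.8,-13,0,0,-0.357,0],[-17.2,-14.8,-13,0,0,-0.357,0],[-17.2,-14.8,-13,0,0,-0.357,0],[-17.2,-14.8,-13,0,0,-0.357,0]])

```text
time_s: 8.35
ee_pos: [581.2, 54.1, 196.7]
eef_rot: [0.0, -0.042, 0.999, 0.0]
wrist_force: [-0.4, 0.4, 0.2]
width: 7.5
grasp_force: 29.8
```

```bash
python3 - <<'E'
from h import *
a=shot('scene','s1');b=shot('side','d1');w=shot('wrist','w5')
o=arm.observe(); print(o['time_s'],o['ee_pos'],o['eef_rot'],o['width'],o['grasp_force'],o['wrist_force'])
f=lambda c:c['pixels'][:,:,::-1]
m=np.zeros((600,800,3),np.uint8)
m[:400,:400]=cv2.resize(f(a)[190:290,200:300],(400,400),interpolation=3)
m[:400,400:]=cv2.resize(f(b)[170:270,280:380],(400,400),interpolation=3)
m[400:,:800]=0
m[400:,:400]=cv2.resize(f(w)[200:300,180:380],(400,200),interpolation=3)
cv2.imwrite('pics/m5.png',m)
E
```

```text
8.5 [581.37141907  53.64108361 196.49614515] [ 1.40770666e-04 -4.20452356e-02  9.99115698e-01  5.70493436e-06] 7.420492156816976 29.792095720767975 [-1.18417919 -0.1539141  -0.20552473]
```

View pics/m5.png

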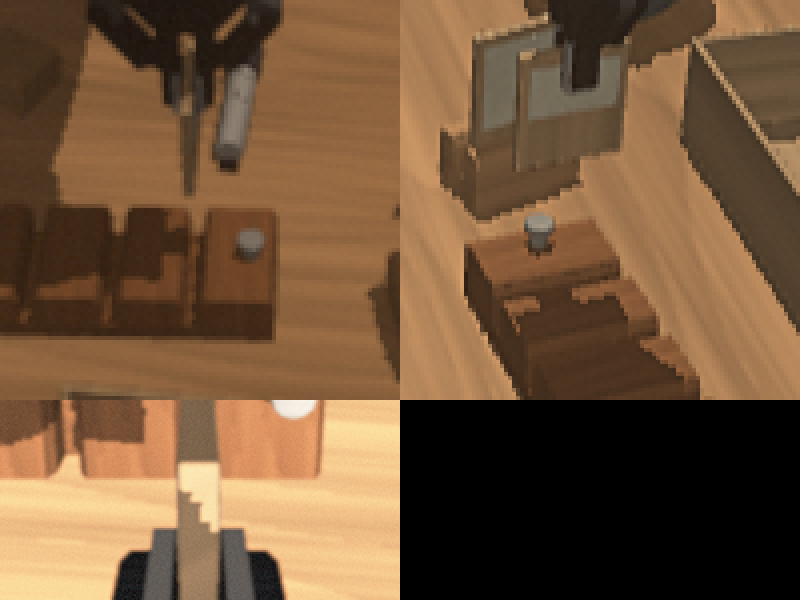

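The card hangs upright between the fingers in both views: scene bottom end at about (247,239), side bottom edge at about (309,212)-(335,208). It is lined up with slot 1 next to the knob.

```bash
python3 - <<'E'
from h import *
a=load('s1');b=load('d1')
print(tri([(a,247.25,238.75),(b,335,208)]))
cx=np.array([.9966,.083,0]);cy=np.array([-.083,.9966,0])
for z in (140,143,146,149):
    t=np.array([581.4,53.6,z]); print(z,proj(a,t+35*cx).round(1),proj(b,t+35*cx-4*cy).round(1),proj(b,t-35*cx-4*cy).round(1))
E
```

```text
(array([613.91519661,  55.77861994, 138.77195779]), [1.6395993957675552, 1.639599395767493])
140 [247.  239.5] [336.  207.8] [309.7 212.7]
143 [246.9 238.8] [336.1 206.8] [309.8 211.7]
146 [246.9 238.1] [336.2 205.8] [309.8 210.7]
149 [246.8 237.3] [336.3 204.8] [309.9 209.7]
```

Request:
send_rows(series=[[-0.2,-0.1,4,0,0,0,0],[-0.2,-0.1,8,0,0,0,0],[-0.2,-0.1,9.5,0,0,0,0],[-0.2,-0.1,10.5,0,0,0,0],[-0.2,-0.1,11.5,0,0,0,0],[-0.2,-0.1,12.3,0,0,0,0],[-0.2,-0.1,12.8,0,0,0,0],[-0.2,-0.1,12.8,0,0,0,0],[-0.2,-0.1,12.8,0,0,0,0]])

```text
time_s: 9.62
ee_pos: [583.8, 52.2, 68.6]
eef_rot: [0.0, -0.042, 0.999, 0.0]
wrist_force: [-1.1, 0.7, 1.5]
width: 7.3
grasp_force: 30.0
```

Request:
send_rows(series=[[0,0,0.1,0,0,0,0],[0,0,0.1,0,0,0,0.28],[0,0,0.1,0,0,0,0.28],[0,0,0.1,0,0,0,0.28],[0,0,0.1,0,0,0,0.28],[0,0,-3,0,0,0,0.28],[0,0,-8,0,0,0,0.28],[0,0,-13,0,0,0,0.28],[0,0,-13,0,0,0,0.28],[0,0,-13,0,0,0,0.28]])

```text
time_s: 10.88
ee_pos: [583.6, 52.2, 197.6]
eef_rot: [-0.0, -0.042, 0.999, -0.0]
wrist_force: [-1.0, -0.3, -0.6]
width: 23.6
grasp_force: 0.0
```

```bash
python3 - <<'E'
from h import *
a=shot('scene','s2');b=shot('side','d2');w=shot('wrist','w6')
o=arm.observe(); print(o['time_s'],o['ee_pos'],o['eef_rot'],o['width'],o['grasp_force'],o['wrist_force'])
f=lambda c:c['pixels'][:,:,::-1]
cx=np.array([.9966,.083,0]);t=np.array([582.1,52.8,95])
print(w['t'].round(),[proj(w,t+k*35*cx).round(1) for k in (-1,1)],[proj(a,t+k*35*cx).round(1) for k in (-1,1)],[proj(b,t+k*35*cx).round(1) for k in (-1,1)])
m=np.zeros((600,800,3),np.uint8)
m[:400,:400]=cv2.resize(f(a)[200:280,210:290],(400,400),interpolation=3)
m[:400,400:]=cv2.resize(f(b)[180:260,280:360],(400,400),interpolation=3)
m[400:,:400]=cv2.resize(f(w)[200:300,180:380],(400,200),interpolation=3)
cv2.imwrite('pics/m6.png',m)
E
```

```text
11.025 [583.09148825  52.13040889 196.65267002] [-1.24888476e-03 -4.15600203e-02  9.99135227e-01 -6.09634537e-05] 24.10735827520941 0.0 [ 0.19952786 -0.38144085 -0.05049976]
[  -4. -584.  158.] [array([279.9, 163.2]), array([279.9, 251.8])] [array([248.8, 232.3]), array([247.2, 250.5])] [array([308.7, 226.4]), array([334.3, 221.4])]
```

```bash
cat > top.py <<'E'
from h import *
def top(c,P,z,yaw,hw=60,dbg=0):
    """pale-wood strip of a card top near world point P over a reddish rack; returns centre, size, angle on plane z"""
    h=cv2.cvtColor(c['pixels'],cv2.COLOR_RGB2HSV).astype(int)
    m=((h[...,1]<126)&(h[...,0]>8)&(h[...,2]>100)).astype(np.uint8)
    box=np.array([proj(c,np.array([P[0],P[1],z])+a*np.array([np.cos(yaw),np.sin(yaw),0])+b*np.array([-np.sin(yaw),np.cos(yaw),0])) for a,b in ((-42,-11),(42,-11),(42,11),(-42,11))]).astype(np.int32)
    k=np.zeros_like(m);cv2.fillPoly(k,[box],1);m&=k
    cs=cv2.findContours(m,0,1)[0]
    for q in cs:
        if cv2.contourArea(q)<60: continue
        Q=np.array([onz(c,*p[0],z)[:2] for p in q],np.float32);r=cv2.minAreaRect(Q);print(cv2.boundingRect(q),np.round(r[0],1),np.round(r[1],1),round(r[2],1))
    return m
E
python3 - <<'E'
from top import *
w=load('w6');top(w,(582.1,52.8),95,.083)
h=cv2.cvtColor(w['pixels'],cv2.COLOR_RGB2HSV)
for r in (175,205,230,248): print(r,[tuple(map(int,x)) for x in h[r,264:298:2]])
b=load('d2');h=cv2.cvtColor(b['pixels'],cv2.COLOR_RGB2HSV)
for u in (316,322,328): print(u,[tuple(map(int,x)) for x in h[214:250:2,u]])
E
```

```text
(265, 153, 29, 107) [581.6  52.1] [83.6 22.1] 4.7
175 [(12, 131, 125), (11, 137, 127), (13, 142, 111), (14, 143, 89), (11, 133, 94), (16, 98, 146), (19, 90, 246), (20, 82, 250), (21, 80, 250), (21, 77, 251), (20, 84, 252), (15, 99, 176), (13, 141, 110), (11, 145, 193), (12, 143, 220), (12, 144, 213), (12, 142, 210)]
205 [(11, 146, 119), (10, 137, 119), (12, 151, 108), (11, 145, 93), (12, 133, 96), (14, 92, 117), (17, 99, 149), (16, 105, 153), (15, 105, 155), (16, 104, 159), (15, 104, 150), (14, 115, 111), (11, 147, 109), (12, 143, 194), (12, 144, 216), (12, 147, 212), (12, 142, 215)]
230 [(12, 141, 217), (12, 144, 219), (12, 144, 215), (12, 145, 164), (12, 144, 170), (13, 104, 193), (19, 87, 244), (20, 83, 249), (20, 84, 248), (21, 85, 248), (19, 87, 245), (15, 109, 143), (11, 147, 118), (12, 144, 197), (12, 143, 209), (12, 144, 207), (12, 141, 212)]
248 [(16, 112, 241), (16, 112, 241), (16, 111, 241), (16, 112, 240), (17, 113, 241), (15, 115, 229), (19, 91, 244), (20, 82, 250), (20, 81, 250), (21, 80, 249), (20, 85, 247), (16, 108, 243), (17, 110, 243), (17, 109, 243), (16, 114, 242
[... 182 characters left out ...]
, 63, 118), (19, 63, 117), (19, 61, 118), (19, 61, 117), (17, 91, 107), (16, 113, 102), (13, 150, 75), (13, 141, 65), (12, 150, 150)]
322 [(14, 129, 99), (15, 128, 78), (15, 128, 176), (14, 127, 171), (14, 129, 174), (15, 122, 113), (16, 114, 105), (17, 80, 111), (19, 61, 118), (20, 59, 116), (19, 63, 114), (20, 62, 115), (19, 71, 112), (16, 118, 108), (14, 132, 89), (13, 146, 75), (14, 142, 79), (13, 148, 76)]
328 [(14, 125, 165), (14, 129, 168), (14, 129, 172), (14, 128, 176), (14, 125, 171), (16, 109, 147), (16, 112, 100), (20, 59, 117), (20, 60, 114), (20, 60, 115), (19, 61, 117), (20, 57, 116), (16, 101, 104), (15, 118, 95), (13, 146, 70), (12, 149, 142), (13, 150, 139), (12, 149, 120)]
```

```bash
python3 - <<'E'
from h import *
w=load('w6');h=cv2.cvtColor(w['pixels'],cv2.COLOR_RGB2HSV)
print([(r,tuple(map(int,h[r,280]))) for r in list(range(154,172,2))+list(range(244,262,2))])
E
```

```text
[(154, (15, 103, 124)), (156, (15, 96, 120)), (158, (15, 97, 123)), (160, (15, 99, 121)), (162, (15, 98, 133)), (164, (18, 96, 245)), (166, (22, 75, 252)), (168, (21, 79, 251)), (170, (20, 76, 251)), (244, (20, 81, 249)), (246, (21, 81, 250)), (248, (20, 81, 250)), (250, (19, 84, 248)), (252, (16, 107, 240)), (254, (16, 113, 240)), (256, (17, 108, 245)), (258, (18, 104, 248)), (260, (18, 106, 246))]
```

Request:
send_rows(series=[[-1,6,0,0,0,-0.05,0.5],[-2,12,0,0,0,-0.15,0.5],[-3.2,17.7,0,0,0,-0.2,0.5],[-3.2,17.7,0,0,0,-0.2,0.5],[-3.2,17.7,0,0,0,-0.2,0.5],[-3.2,17.7,0,0,0,-0.2,0.5]])

```text
time_s: 11.78
ee_pos: [600.8, 230.0, 198.1]
eef_rot: [-0.0, -0.14, 0.99, -0.0]
wrist_force: [-1.1, 0.2, -0.1]
width: 42.7
grasp_force: 0.0
```

```bash
python3 - <<'E'
from h import *
w=shot('wrist','w7');o=arm.observe(); print(o['time_s'],o['ee_pos'],o['eef_rot'])
yaw=.28
cx=np.array([np.cos(yaw),np.sin(yaw),0])
for k in (-1,1): print(proj(w,np.array([600.4,231.3,130])+k*35*cx).round(1))
h=cv2.cvtColor(w['pixels'],cv2.COLOR_RGB2HSV)
for r in (150,175,200,225,250,275): print(r,[(u,tuple(map(int,h[r,u]))) for u in range(262,302,3)])
E
```

```text
11.825 [600.86574354 230.02038106 198.3487537 ] [-3.55294952e-05 -1.40288120e-01  9.90110721e-01 -5.67248427e-05]
[281. 175.]
[280.8 274. ]
150 [(262, (14, 117, 153)), (265, (13, 117, 150)), (268, (13, 113, 158)), (271, (14, 110, 118)), (274, (14, 120, 127)), (277, (15, 105, 109)), (280, (13, 96, 111)), (283, (14, 98, 117)), (286, (13, 118, 138)), (289, (14, 117, 146)), (292, (18, 103, 250)), (295, (20, 98, 249)), (298, (21, 97, 249)), (301, (21, 96, 249))]
175 [(262, (15, 123, 149)), (265, (13, 121, 154)), (268, (13, 119, 158)), (271, (13, 123, 120)), (274, (14, 98, 135)), (277, (15, 102, 205)), (280, (14, 105, 206)), (283, (14, 106, 210)), (286, (15, 106, 174)), (289, (14, 120, 149)), (292, (18, 104, 248)), (295, (20, 97, 249)), (298, (20, 95, 250)), (301, (20, 96, 249))]
200 [(262, (14, 118, 158)), (265, (14, 114, 156)), (268, (14, 116, 154)), (271, (14, 112, 125)), (274, (16, 92, 139)), (277, (15, 104, 147)), (280, (16, 104, 145)), (283, (15, 100, 145)), (286, (15, 84, 139)), (289, (13, 123, 159)), (292, (19, 105, 248)), (295, (20, 102, 248)), (298, (21, 94, 249)), (301, (21, 94,
[... 280 characters left out ...]
49)), (298, (19, 105, 248)), (301, (20, 99, 249))]
250 [(262, (16, 113, 240)), (265, (15, 115, 237)), (268, (15, 113, 236)), (271, (15, 117, 238)), (274, (14, 103, 207)), (277, (19, 89, 244)), (280, (20, 90, 243)), (283, (19, 89, 244)), (286, (20, 78, 241)), (289, (14, 118, 233)), (292, (15, 117, 231)), (295, (15, 116, 231)), (298, (15, 116, 233)), (301, (15, 115, 235))]
275 [(262, (16, 111, 241)), (265, (16, 112, 242)), (268, (17, 109, 244)), (271, (16, 111, 243)), (274, (17, 108, 244)), (277, (16, 111, 242)), (280, (15, 113, 241)), (283, (15, 109, 242)), (286, (16, 110, 244)), (289, (17, 113, 242)), (292, (16, 111, 241)), (295, (16, 112, 239)), (298, (16, 116, 238)), (301, (16, 111, 239))]
```

```bash
python3 - <<'E'
from h import *
w=load('w7');h=cv2.cvtColor(w['pixels'],cv2.COLOR_RGB2HSV)
print([(r,tuple(map(int,h[r,278:284].mean(0)))) for r in list(range(164,182,2))+list(range(256,280,2))])
E
```

```text
[(164, (14, 99, 110)), (166, (15, 101, 109)), (168, (15, 102, 109)), (170, (14, 98, 109)), (172, (15, 98, 106)), (174, (15, 101, 145)), (176, (16, 96, 239)), (178, (20, 83, 248)), (180, (20, 83, 248)), (256, (18, 90, 243)), (258, (18, 89, 242)), (260, (19, 88, 244)), (262, (19, 88, 245)), (264, (20, 85, 246)), (266, (20, 85, 246)), (268, (19, 86, 246)), (270, (19, 85, 246)), (272, (18, 91, 244)), (274, (16, 108, 240)), (276, (16, 111, 241)), (278, (16, 109, 243))]
```

Request:
send_rows(series=[[0.1,0.13,4,0,0,0,0.5],[0.1,0.13,8,0,0,0,0.5],[0.1,0.13,10.1,0,0,0,0.5],[0.1,0.13,10.1,0,0,0,0.5],[0.1,0.13,10.1,0,0,0,0],[0.1,0.13,10.1,0,0,0,0],[0.1,0.13,10.1,0,0,0,0],[0.1,0.13,10.1,0,0,0,0],[0.1,0.13,10.1,0,0,0,0]])

```text
time_s: 12.95
ee_pos: [600.3, 232.3, 99.0]
eef_rot: [0.001, -0.141, 0.99, 0.0]
wrist_force: [0.7, -1.1, 6.6]
width: 7.6
grasp_force: 32.5
```

Request:
send_rows(series=[[0,0,-6,0,0,0,0],[0,0,-12,0,0,0,0],[1,-3,-13,0,0,0.05,0],[3,-8,-13,0,0,0.1,0],[5,-13.5,-13,0,0,0.15,0],[6.5,-18.5,-13,0,0,0.197,0],[7.9,-22.6,-13,0,0,0.197,0],[7.9,-22.6,-13,0,0,0.197,0],[7.9,-22.6,-13,0,0,0.197,0],[7.9,-22.6,-13,0,0,0.197,0]])

```text
time_s: 14.2
ee_pos: [586.9, -5.8, 227.3]
eef_rot: [0.0, -0.044, 0.999, 0.0]
wrist_force: [0.1, 0.0, 0.1]
width: 7.0
grasp_force: 31.5
```

```bash
python3 - <<'E'
from h import *
a=shot('scene','s3');b=shot('side','d3');w=shot('wrist','w8')
o=arm.observe(); print(o['time_s'],o['ee_pos'],o['eef_rot'],o['width'],o['grasp_force'])
p=o['ee_pos'];cx=np.array([.9966,.083,0]);cy=np.array([-.083,.9966,0])
B=np.array([p[0],p[1],p[2]-84]);q=[proj(b,B+k*35*cx-4*cy) for k in (-1,1)];print(np.round(q,1))
h=cv2.cvtColor(b['pixels'],cv2.COLOR_RGB2HSV)
u0=int((q[0][0]+q[1][0])/2);v0=int((q[0][1]+q[1][1])/2)
print([(r,tuple(map(int,h[r,u0]))) for r in range(v0-14,v0+12,2)])
print([(u,tuple(map(int,h[v0-14,u]))) for u in range(int(q[0][0])-6,int(q[1][0])+7,2)])
q=proj(a,B+35*cx);print(q);h=cv2.cvtColor(a['pixels'],cv2.COLOR_RGB2HSV);u,v=q.astype(int)
print([(r,tuple(map(int,h[r,u]))) for r in range(v-8,v+10,2)]);print([(k,tuple(map(int,h[v-5,k]))) for k in range(u-6,u+7)])
E
```

```text
14.35 [586.86231247  -5.94018551 227.22139749] [-5.76589634e-05 -4.37583044e-02  9.99042144e-01  5.19006382e-05] 7.244210385225181 31.4843612909317
[[319.1 225.8]
 [346.4 220.5]]
[(209, (20, 58, 119)), (211, (19, 66, 116)), (213, (16, 117, 94)), (215, (15, 114, 96)), (217, (16, 113, 97)), (219, (16, 110, 97)), (221, (15, 113, 97)), (223, (15, 112, 89)), (225, (15, 114, 98)), (227, (19, 74, 110)), (229, (16, 93, 102)), (231, (16, 105, 102)), (233, (14, 122, 96))]
[(313, (14, 129, 105)), (315, (15, 129, 103)), (317, (14, 129, 103)), (319, (15, 116, 77)), (321, (16, 120, 102)), (323, (20, 54, 118)), (325, (21, 61, 117)), (327, (20, 60, 120)), (329, (19, 61, 117)), (331, (19, 61, 118)), (333, (20, 60, 119)), (335, (19, 59, 121)), (337, (19, 57, 120)), (339, (21, 55, 120)), (341, (19, 65, 114)), (343, (18, 69, 111)), (345, (16, 107, 100)), (347, (15, 125, 149)), (349, (14, 128, 163)), (351, (14, 128, 174))]
[225.06865056 238.41469475]
[(230, (15, 126, 79)), (232, (15, 129, 79)), (234, (15, 132, 79)), (236, (15, 129, 81)), (238, (14, 134, 93)), (240, (14, 144, 145)), (242, (12, 166, 112)), (244, (13, 167, 110)), (246, (13, 168, 108))]
[(219, (14, 142, 147)), (220, (14, 141, 148)), (221, (14, 141, 148)), (222, (14, 141, 141)), (223, (14, 138, 113)), (224, (15, 129, 79)), (225, (15, 128, 78)), (226, (15, 132, 83)), (227, (14, 138, 116)), (228, (14, 142, 149)), (229, (14, 143, 150)), (230, (14, 142, 149)), (231, (14, 139, 150))]
```

Request:
send_rows(series=[[0,-0.1,4,0,0,0,0],[0,-0.1,8,0,0,0,0],[0,-0.1,9.5,0,0,0,0],[0,-0.1,10.5,0,0,0,0],[0,-0.1,11.5,0,0,0,0],[0,-0.1,12.4,0,0,0,0],[0,-0.1,12.9,0,0,0,0],[0,-0.1,12.9,0,0,0,0],[0,-0.1,12.9,0,0,0,0]])

```text
time_s: 15.48
ee_pos: [587.2, -7.9, 98.9]
eef_rot: [0.001, -0.043, 0.999, -0.0]
wrist_force: [-1.7, -0.3, 3.9]
width: 7.6
grasp_force: 32.2
```

Request:
send_rows(series=[[0,0,0,0,0,0,0.35],[0,0,0,0,0,0,0.35],[0,0,0,0,0,0,0.35],[0,0,0,0,0,0,0.35],[0,0,-4,0,0,0,0.35],[0,0,-9,0,0,0,0.35],[0,0,-13,0,0,0,0.35],[0,0,-13,0,0,0,0.35],[0,0,-13,0,0,0,0.35]])

```text
time_s: 16.6
ee_pos: [586.8, -7.8, 227.5]
eef_rot: [-0.0, -0.043, 0.999, 0.0]
wrist_force: [-0.4, 0.3, 0.1]
width: 29.8
grasp_force: 0.0
```

```bash
python3 - <<'E'
from h import *
w=shot('wrist','w9');b=shot('side','d4');o=arm.observe(); print(o['time_s'],o['ee_pos'],o['eef_rot'],o['width'])
yaw=.083
cx=np.array([np.cos(yaw),np.sin(yaw),0])
for P in ((587.1,-7,130),(582.1,52.8,95)):
  q=[proj(w,np.array(P)+k*35*cx) for k in (-1,1)]; print(np.round(q,1))
  h=cv2.cvtColor(w['pixels'],cv2.COLOR_RGB2HSV).astype(int)
  for t in (.2,.75):
    u,v=(np.array(q[0])*(1-t)+np.array(q[1])*t).round().astype(int); print(v,u,[(x,*h[v,x].tolist()) for x in range(u-10,u+11,2)])
  u=int((q[0][0]+q[1][0])/2)
  print([(r,*h[r,u].tolist()) for r0 in (int(q[0][1]),int(q[1][1])) for r in range(r0-6,r0+7,2)])
q=[proj(b,np.array([587.1,-7,130])+k*35*cx) for k in (-1,0,1)];print(np.round(q,1));h=cv2.cvtColor(b['pixels'],cv2.COLOR_RGB2HSV)
u,v=q[1].astype(int);print([(r,*map(int,h[r,u])) for r in range(v-8,v+10,2)])
E
```

```text
16.7 [586.44030435  -7.85224623 226.75220344] [-1.12065140e-03 -4.30970911e-02  9.99070258e-01  6.81936751e-05] 29.847104077311567
[[280.2 166. ]
 [279.9 255.4]]
184 280 [(270, 12, 150, 90), (272, 14, 115, 106), (274, 15, 102, 224), (276, 20, 86, 251), (278, 21, 85, 250), (280, 20, 83, 251), (282, 15, 100, 233), (284, 14, 98, 148), (286, 11, 129, 107), (288, 12, 140, 142), (290, 12, 148, 198)]
233 280 [(270, 19, 100, 249), (272, 16, 107, 244), (274, 14, 105, 221), (276, 18, 93, 241), (278, 20, 90, 244), (280, 20, 89, 244), (282, 19, 86, 245), (284, 21, 75, 244), (286, 16, 103, 240), (288, 16, 114, 238), (290, 16, 112, 239)]
[(159, 15, 102, 113), (161, 15, 97, 113), (163, 15, 111, 108), (165, 15, 107, 165), (167, 19, 87, 248), (169, 21, 85, 249), (171, 21, 81, 250), (249, 20, 81, 248), (251, 20, 87, 246), (253, 20, 86, 246), (255, 15, 107, 238), (257, 15, 116, 233), (259, 16, 112, 241), (261, 16, 109, 241)]
[[354.8 157.1]
 [348.8 237.3]]
173 354 [(344, 18, 39, 112), (346, 16, 58, 109), (348, 15, 106, 193), (350, 20, 88, 248), (352, 20, 85, 248), (354, 20, 82, 249), (356, 20, 88, 248), (358, 13, 126, 221), (360, 12, 147, 217), (362, 12, 140, 224), (364, 12, 144, 227)]
217 350 [(340, 21, 40, 108), (342, 15, 51, 111), (344, 14, 92, 130), (346, 17, 97, 242), (348, 21, 83, 248), (350, 20, 86, 247), (352, 18, 90, 245), (354, 14, 114, 222), (356, 12, 143, 214), (358, 12, 143, 221), (360, 12, 143, 219)]
[(151, 12, 118, 121), (153, 14, 105, 117), (155, 14, 99, 121), (157, 15, 104, 184), (159, 21, 77, 254), (161, 21, 78, 251), (163, 21, 78, 252), (231, 21, 79, 248), (233, 20, 82, 248), (235, 20, 87, 245), (237, 16, 99, 240), (239, 16, 115, 239), (241, 16, 114, 237), (243, 15, 118, 235)]
[[318.4 229.5]
 [332.  226.8]
 [345.4 224.1]]
[(218, 14, 129, 162), (220, 14, 128, 165), (222, 15, 114, 179), (224, 16, 112, 109), (226, 17, 87, 114), (228, 16, 121, 95), (230, 15, 118, 97), (232, 18, 71, 112), (234, 20, 58, 118)]
```

Request:
send_rows(series=[[3,-5,0,0,0,0.1,1],[6,-10,0,0,0,0.25,1],[10,-15.5,0,0,0,0.4,1],[13.5,-21,0,0,0,0.483,1],[16.9,-27.4,0,0,0,0.483,1],[16.9,-27.4,0,0,0,0.483,1],[16.9,-27.4,0,0,0,0.483,1],[16.9,-27.4,0,0,0,0.483,1],[16.9,-27.4,0,0,0,0.483,1]])

```text
time_s: 17.82
ee_pos: [442.7, -294.2, 228.1]
eef_rot: [-0.0, 0.196, 0.981, 0.0]
wrist_force: [0.3, -0.6, -0.2]
width: 85.2
grasp_force: 0.0
```

```bash
python3 - <<'E'
from h import *
w=shot('wrist','w10');o=arm.observe(); print(o['time_s'],o['ee_pos'],o['eef_rot'],o['width'])
i=w['pixels'][:,:,::-1]; yaw=-.4;cx=np.array([np.cos(yaw),np.sin(yaw),0]);cy=np.array([-np.sin(yaw),np.cos(yaw),0])
for s in (-1,1): print([proj(w,np.array([441.5,-295.3,99])+s*26.5*cy+k*16*cx).round(1).tolist() for k in (-1,1)])
print([proj(w,np.array([441.5,-295.3,53])+k*22*cx).round(1).tolist() for k in (-1,1)])
cv2.imwrite('pics/m7.png',cv2.resize(i[100:310,140:420],(800,600),interpolation=3))
E
```

```text
17.875 [ 442.69813183 -294.36549467  228.23535834] [-2.35440445e-05  1.96220678e-01  9.80559760e-01  5.30206334e-05] 85.46730042578275
[[244.4, 179.7], [245.6, 216.8]]
[[309.9, 179.9], [308.6, 217.0]]
[[277.4, 161.5], [277.3, 206.4]]
```

View pics/m7.png

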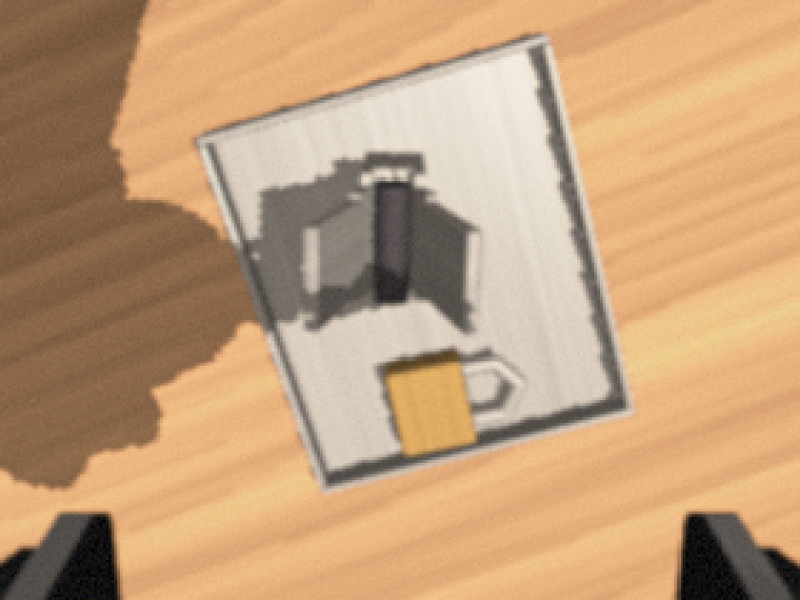

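The view confirms it: the tail tops sit at px about 246 and 308 (expected 245 and 309) and are vertical in the picture, so the tool is aligned. The padlock is clear of the fingers.

Request:
send_rows(series=[[0.07,-0.14,6,0,0,0,1],[0.07,-0.14,11,0,0,0,1],[0.07,-0.14,14,0,0,0,1],[0.07,-0.14,16,0,0,0,1],[0.07,-0.14,16,0,0,0,1],[0.07,-0.14,16,0,0,0,0],[0.07,-0.14,16,0,0,0,0],[0.07,-0.14,16,0,0,0,0],[0.07,-0.14,16,0,0,0,0],[0.07,-0.14,16,0,0,0,0],[0.07,-0.14,16,0,0,0,0],[0.07,-0.14,16,0,0,0,0]], newtons=40)

```text
time_s: 19.38
ee_pos: [443.0, -296.9, 71.8]
eef_rot: [0.003, 0.197, 0.98, -0.0]
wrist_force: [2.3, 3.9, 14.6]
width: 23.0
grasp_force: 42.4
```

Request:
send_rows(series=[[0,0,-4,0,0,0,0],[0,0,-9,0,0,0,0],[0,0,-14,0,0,0,0],[0,0,-17,0,0,0,0],[-0.3,4,-17,0,0,-0.08,0],[-0.7,9,-17,0,0,-0.16,0],[-1.1,14,-17,0,0,-0.26,0],[-1.4,19,-17,0,0,-0.36,0],[-1.8,24,-17,0,0,-0.44,0],[-2.1,29,-17,0,0,-0.478,0],[-2.2,32.1,-17,0,0,-0.478,0],[-2.2,32.1,-17,0,0,-0.478,0],[-2.2,32.1,-17,0,0,-0.478,0],[-2.2,32.1,-17,0,0,-0.478,0]])

```text
time_s: 21.12
ee_pos: [585.0, -9.8, 238.7]
eef_rot: [0.0, -0.04, 0.999, -0.0]
wrist_force: [0.2, -1.0, -0.8]
width: 22.7
grasp_force: 40.5
```

```bash
python3 - <<'E'
from h import *
a=shot('scene','s5');b=shot('side','d5');w=shot('wrist','w11')
o=arm.observe(); print(o['time_s'],o['ee_pos'],o['eef_rot'],o['width'],o['grasp_force'],o['wrist_force'])
p=o['ee_pos'];cx=np.array([.9966,.083,0]);cy=np.array([-.083,.9966,0])
for n,c,ref in (('scene',a,load('s2')),('side',b,load('d4'))):
  for s in (-1,1): print(n,[proj(c,np.array([*p[:2],p[2]-70])+s*15*cy+k*22*cx).round(1).tolist() for k in (-1,1)])
  print('pivot',proj(c,np.array([*p[:2],p[2]-22])).round(1))
  # metallic grey mask
  h=cv2.cvtColor(c['pixels'],cv2.COLOR_RGB2HSV);u,v=proj(c,np.array([*p[:2],p[2]-50])).astype(int)
  for r in range(v-16,v+26): print(r,''.join('#' if h[r,x,1]<50 else '.' for x in range(u-28,u+29)), u-28 if r==v-16 else '')
E
```

```text
21.275 [585.06836445  -9.60998877 238.55262656] [ 1.70666023e-04 -4.00174845e-02  9.99198965e-01 -2.57726303e-05] 22.750115938211252 40.469486117362976 [ 0.10862698 -1.04426021 -0.77030191]
scene [[220.0, 216.5], [218.2, 227.9]]
scene [[230.7, 216.7], [229.2, 228.1]]
pivot [223.3 209.7]
201 ......................................................... 196
202 ......................................................... 
203 ......................................................... 
204 ......................................................... 
205 ......................................................... 
206 ......................................................... 
207 ......................................................... 
208 ......................................................... 
209 ......................................................... 
210 ......................................................... 
211 ......................................................... 
212 ......................................................... 
213 .................................................
[... 3880 characters left out ...]
....... 
222 ......................................................... 
223 ......................................................... 
224 ........###.............................................. 
225 ......................................................... 
226 ......................................................... 
227 ......................................................... 
228 ......................................................... 
229 ......................................................... 
230 ......................................................... 
231 ......................................................... 
232 .........................................................
```

```bash
python3 - <<'E'
from h import *
w=load('w11');p=np.array([585.07,-9.61,238.55]);cx=np.array([.9966,.083,0]);cy=np.array([-.083,.9966,0])
for s in (-1,1): print([proj(w,np.array([*p[:2],p[2]-70])+s*15*cy+k*22*cx).round(1).tolist() for k in (-1,1)])
print('card',[proj(w,np.array([586.6,-7.8,130])+k*35*cx).round(1).tolist() for k in (-1,1)],'pivot',proj(w,p-[0,0,22]))
h=cv2.cvtColor(w['pixels'],cv2.COLOR_RGB2HSV)
for r in range(150,330,4): print(r,''.join(('#' if h[r,x,2]>90 else '@') if h[r,x,1]<70 else ('c' if h[r,x,1]<100 and h[r,x,2]>120 else '.') for x in range(220,345,2)))
E
```

```text
[[255.6, 194.3], [257.4, 255.9]]
[[302.3, 194.1], [301.2, 255.8]]
card [[281.1, 164.6], [281.3, 250.6]] pivot [279.25212942 259.47897664]
150 ...............................................................
154 ...............................................................
158 ............................................................##.
162 ...........................................................####
166 .............................cccc..........................####
170 .............................ccccc.........................####
174 ............................c....c.........................####
178 ............................cccc.c.........................####
182 ............................c..c.c.........................####
186 ............................c.c.cc.........................####
190 ............................c..cc..........................####
194 ..............c.###..........................c.............####
198 ...........##########...........c........##########........###.
202 ...........############.....c.c.c......c###########.......####c
206 ......
[... 1397 characters left out ...]
##@@#####@@@@@.@....
290 .@@.@@@######@@#######@#.@@#####@#@..c@######@@######@@@@@@..c.
294 @@@@@@@######@@######@@...@@#######.c#@######@@######@@@@@@@...
298 @@@@@@@#####@@@######@@c.............#@######@@@######@@@.@@@.c
302 @@@@@@######@.@#######@...c.cc....c..#@######@@@######@@@@@.@..
306 @@@@@#######@@@#######@...cc.ccc..c.c.#######@@@######@@@@@@@@.
310 .@@@@@@#####@@@#######@..c..c...c.....#######@@@#####@@@@@@@@@@
314 @@@@@@@@@@##@@@########..c...c.cc..c..@#####@@@@##@@@@@@@@@@@@@
318 @@@@@@@@@@@@@@@######@.....c.c.c..c...######@@@@@@@@@@@.@@@@@.@
322 @@@@@@@@@@@.@@@@######.....cc.....cc..######@@@@@@@@@@@@@@@@@@@
326 @.@@@@@@@..@@@@@######c...c...cc.c....######@@@@@@@@@@@@@@@@@@@
```

The clip is gaping and symmetric about the tool, with the jaw tips at row 196 and columns 256 and 302, and the card below is centred at 281. I'll lower it over the card.

Request:
send_rows(series=[[-0.16,0.17,0,0,0,0,0],[-0.16,0.17,0,0,0,0,0],[-0.16,0.17,1.5,0,0,0,0],[-0.16,0.17,3,0,0,0,0],[-0.16,0.17,4,0,0,0,0],[-0.16,0.17,5,0,0,0,0],[-0.16,0.17,5.9,0,0,0,0],[-0.16,0.17,5.9,0,0,0,0],[-0.16,0.17,5.9,0,0,0,0],[-0.16,0.17,5.9,0,0,0,0]])

```text
time_s: 22.52
ee_pos: [586.9, -7.0, 179.8]
eef_rot: [0.0, -0.041, 0.999, -0.0]
wrist_force: [0.8, -0.2, -0.8]
width: 23.0
grasp_force: 40.5
```

```bash
python3 - <<'E'
from h import *
w=shot('wrist','w12');b=shot('side','d6')
o=arm.observe(); print(o['time_s'],o['ee_pos'],o['eef_rot'],o['width'],o['grasp_force'],o['wrist_force'])
p=o['ee_pos'];cx=np.array([.9966,.083,0]);cy=np.array([-.083,.9966,0])
for s in (-1,1): print([proj(w,np.array([*p[:2],p[2]-70])+s*15*cy+k*22*cx).round(1).tolist() for k in (-1,1)])
print('card',[proj(w,np.array([586.6,-7.8,130])+k*35*cx).round(1).tolist() for k in (-1,1)])
h=cv2.cvtColor(w['pixels'],cv2.COLOR_RGB2HSV)
for r in range(180,262,3): print(r,''.join(('#' if h[r,x,2]>90 else '@') if h[r,x,1]<70 else ('c' if h[r,x,1]<100 and h[r,x,2]>120 else '.') for x in range(230,335,2)))
print([proj(b,np.array([*p[:2],p[2]-70])-15*cy+k*22*cx).round(1).tolist() for k in (-1,1)])
h=cv2.cvtColor(b['pixels'],cv2.COLOR_RGB2HSV)
for r in range(215,252,2): print(r,''.join('#' if h[r,x,1]<50 else '+' if h[r,x,1]<80 else '.' for x in range(308,360)))
E
```

```text
22.625 [586.8642142   -7.04722167 179.67168902] [ 2.87995111e-04 -4.05658786e-02  9.99176824e-01 -3.10163227e-05] 22.785800669705743 40.465659499168396 [-0.46805965  0.42417493 -0.90914737]
[[255.5, 194.0], [257.1, 255.7]]
[[302.2, 193.8], [300.9, 255.5]]
card [[277.5, 181.7], [278.0, 287.8]]
180 ..........................c..........................
183 .......................cccc..........................
186 .....................cccccc..........................
189 .....................ccccccc.........................
192 .....................ccccccc.........................
195 ......#########.....cccccccc..........####ccc........
198 ......##########....ccccccc.........#########c.......
201 ......###########....ccccccc.......###########.......
204 ......############...cc.cc.c.....c###########c.......
207 ......##############.c.c...c....#############c.......
210 ......###############c.c.c.c..c##############c.......
213 ......###############c.c.c.c..###############c.......
216 ......c##############c..c..c..###############c.......
219 .......##############ccc.c....###############...
[... 1233 characters left out ...]
................
229 ................++++++++++++++++++#.................
231 ...+++++++......++++++++++++++++++#.................
233 ...+++++++......++++++++++++++++++#.................
235 ...++++++....+++++++++++++++++#+++#.................
237 ...++++++....++++++++#+++++++#+++++.................
239 ...+++++++...+++++++++++++++++++++..................
241 .............+++++++++++++++++++++..................
243 ............++++++++++++++++++++++..................
245 ............++++++++++++++++++++++..................
247 ............+++++++++++++++++++++...................
249 ............+++++++++++++++++++++...................
251 ............+++++++++++++++++++++...................
```

Request:
send_rows(series=[[0,-0.09,0,0,0,0,0],[0,-0.09,0,0,0,0,0],[0,-0.09,0,0,0,0,0],[0,-0.09,0,0,0,0,0],[0,-0.09,0,0,0,0,0]])

```text
time_s: 23.25
ee_pos: [586.8, -7.9, 179.3]
eef_rot: [0.0, -0.041, 0.999, -0.0]
wrist_force: [-0.5, -0.3, -1.3]
width: 23.1
grasp_force: 40.5
```

```bash
python3 - <<'E'
from h import *
o=arm.observe(); print(o['time_s'],o['ee_pos'],o['width'],o['grasp_force'],o['wrist_force'],abs(o['qd']).max())
print(arm.job_done())
E
```

```text
23.25 [586.7911485   -7.93656858 179.30739037] 23.100477387477337 40.46558976173401 [-0.52976421 -0.32024201 -1.27683638] 0.002134475225622956
the job is handed in; nothing more can be done
None
```

I handed the job in at 23 s of the 72 s allowed, with the low card in slot 1, the tall card in slot 2, and the clip held wide open over the middle of the tall card, its jaws about 2 cm down each side; my measurements show all of this in place, but the hand-in returned no verdict.

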